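# Pop open the sample port of the chocolate melter

## Task

On the chocolate melter, open the sample port - the narrower of the two hatches in its deck - by pressing its ridged pad down once with the fingertips until it stops, then letting go so that its push-push latch lets it pop up. Draw back, do not push it down again, and watch for a couple of seconds that it stays open. Press gently, leave the wide hatch shut, and do not pick up or disturb the bowl, jar, ring and spatula around it.

Things in the scene. Friction and masses are not known exactly. Their poses are not given: they have to be found in the camera images.
- melter: white box-shaped chocolate melter fixed to the table, 200 (x) by 280 mm (y), flat deck 100 mm high; origin at the centre of its underside, z up. Two grey hatches in the deck are hinged along y at x = +15 mm, level with their tops; free edges at x = -60 mm (robot's side); shut, their tops are 109 mm above the table. A black knob, 16 mm high, 38 mm across, stands on the deck at x = +60, y = +85 mm
- sample_port_pad (a point): the place to press: middle of the black ridged strip (16 x 30 mm) on top of the sample port, the narrow hatch (60 mm wide, 75 mm hinge to free edge, centred at melter y = +75 mm). The point is level with its top face, 20 mm from its free edge and 55 mm from its hinge, and moves with the hatch
- sample_port (a joint): its angle, rad: 0 shut and latched, negative pressed in (stop at -0.11 = 6 mm down at the pad), 0.95 fully open (54 degrees up). Push-push latch with a 4.5 N spring at the pad: trips beyond about -0.085, so press to the stop; when the finger rises, a damped spring swings it up in about a second and holds it open. Pushing it all the way down again latches it shut
- fill_hatch_pad (a point): middle of the same ridged strip on the fill hatch, the wide hatch (110 mm wide, 75 mm hinge to free edge, centred at melter y = -40 mm), 20 mm from its free edge; not to be used
- fill_hatch (a joint): angle of the fill hatch, rad: 0 shut, negative pressed in, same latch; must stay shut
- bowl: loose small steel bowl, 96 mm across, 45 mm high, beside the melter; origin at the centre of its underside
- jar: loose glass jar with a steel cap, 56 mm across, 85 mm high, on the other side of the melter; origin at the centre of its underside
- cutter: loose steel ring (round cutter), 40 mm across, 30 mm high, standing on the melter's deck behind the hatches; origin at the centre of its underside
- spatula: loose spatula, 200 mm long, lying on the table behind the melter; origin under its middle, x along it

How it is judged:
By the outcome, as a careful person would: the job done as asked, in the order asked, and still so for the second after the job is handed in, with the robot touching nothing.
It also fails if it takes over 40 s, if anything falls off the work surface, if the arm or the gripper's body presses on something with over 40 N, if the wrist force passes 120 N, or if a joint passes its speed limit or range.

## Robot

A 6-joint arm with a two-finger parallel gripper is mounted at the origin on the work surface. World frame = base frame: x ahead of the robot, y to its left, z up, the work surface at z = 0. Lengths are in m, angles in rad, forces in N, time in s.
With the tool pointing down it reaches from about 0.425 to 0.925 m from the base axis. Payload 12.5 kg.
Tool frame: the origin (TCP) lies midway between the tips of the shut fingers; the grasp point (between the pads) lies 19 mm behind it (robot.grasp_offset is the distance from the TCP to the grasp point, in m); y points along the fingers, z is the direction in which the jaws open and shut, and the axes are right-handed (so a half turn about y gives the same grasp; the last joint's range is limited). The gripper opens to 85 mm and grips with 20 to 120 N. Pads are 22 mm wide; open, the fingers measure 114 mm over their backs; the gripper's body (76 mm by 85 mm) begins 54 mm behind the grasp point. The pads swing forward as they close: fully open they stand 13 mm farther back than shut.
Start: joints at [-1.256, 0.491, 1.559, -0, 1.092, -0.106], TCP at [0.255, -0.57, 0.201] pointing down, gripper open.
Joint ranges: [-3.1, 3.1], [-0.84, 2.19], [0.05, 2.79], [-1.13, 4.28], [0.06, 2.93], [-2.69, 2.69]. Speed limits (rad/s): [2.22, 2.22, 2.79, 3.14, 3.14, 3.14].

## Interface

Orientations are given as a rotation vector (axis times angle).
In Python, from station import robot gives the robot as it stands. The module is installed in compiled form; this text tells all that it offers. Calls block until the motion is done:
- robot.move_ptp(position, orientation): joint-space move of the TCP to a pose.
- robot.line_to(position, rotation=None, rate=0.15, force_limit=None): straight line of the TCP; rotation=None keeps the orientation; rate is the mean speed in m/s. With force_limit (N) it stops when the force on the tool has changed by that much, and returns True; else False.
- robot.goto_joints(angles): joint-space move.
- robot.move_gripper(opening): finger opening in m; the grip force is fixed at half the most; returns when the fingers have stopped.
- robot.sleep(seconds).
- robot.inverse_kinematics(position, orientation): joint angles nearest the present ones, or None.
- robot.grab_frame(name): name is "scene" or "top"; returns a dict with "img" (420x560x3 uint8, red, green, blue), "mtx" (3x3 intrinsics, pixels), "rvec" (rotation vector, rad) and "tvec" (3), from world to camera coordinates, as OpenCV has them. Camera axes: x right, y down, z forward; pixel columns grow to the right and rows downward; lengths in m; the calibration is good to about 2 mm. A picture is of the moment at which its call begins. There is no depth.
A pose or a line that the arm cannot do raises robot.PlanningError and nothing moves.
- robot.finish_job(): hands the job in, once; it reports no verdict.
Trained networks look in a picture, given as the dict that the camera call returned (one of the last four; its "shot" number tells which), for a name from the list of things; names that differ only in an ending like _2 or _b are one class to them, and where a whole thing is asked for, a point or a joint stands for the part that bears it (a point fixed in the world has none). Each returns a list of dicts, best first, with "p" (0 to 1); they miss things now and then, are a little off and sometimes report something else, mostly with a low value. They report only what shows in the picture. A call takes as long as a camera call.
- robot.outline_of(name, picture): "mask" (420x560 bool, what is visible of it) and "bbox" ([left, top, width, height] in pixels, round what is visible of it).
- robot.tip_of(name, picture): "pixel" ([column, row] in pixels: a listed point, or the origin of a listed thing).
Readings, each from a call of its own:
- robot.read_clock(): time.
- robot.read_q(): joint angles.
- robot.read_qvel(): joint speeds.
- robot.read_joint_efforts(): joint torques, N m.
- robot.read_ee_pos(): TCP position.
- robot.read_tool_rot(): TCP orientation.
- robot.read_wrist_force(): force on the tool from outside, world axes, zero at the start.
- robot.read_ft_torque(): the same for the moment, N m.
- robot.read_gripper_width(): finger opening in m.
Only numpy, scipy, OpenCV 4.12 (cv2) and the standard library are available. Lean on these libraries where they do the work, as an engineer would, in place of code of your own. Each camera call takes 0.05 s, during which the arm holds its last target. There are 200 camera calls.

## Working session

There is one attempt and no reset: what is moved stays moved. The work goes in short steps, each a Python script; the robot and the scene stay as the last script left them, time stands still between calls to the robot, and variables do not carry over. Pictures are saved under pics/ and viewed, about 8 in all and at most 12, crops included, and the job is handed in when it is done.

```bash
mkdir -p pics
cat > h.py <<'E'
import numpy as np, cv2
from station import robot
def save(n,f): cv2.imwrite(f"pics/{n}.png",f["img"][:,:,::-1])
def ray(f,px):
    R=cv2.Rodrigues(np.array(f["rvec"],float))[0]; t=np.array(f["tvec"],float).ravel()
    d=R.T@np.linalg.inv(f["mtx"])@np.array([px[0],px[1],1.]); return -R.T@t,d
def at_z(f,px,z):
    c,d=ray(f,px); return c+d*(z-c[2])/d[2]
def proj(f,p): return cv2.projectPoints(np.array(p,float).reshape(-1,1,3),np.array(f["rvec"],float),np.array(f["tvec"],float),np.array(f["mtx"],float),None)[0].reshape(-1,2)
E
python3 - <<'E'
from h import *
Z=dict(sample_port_pad=.109,fill_hatch_pad=.109,melter=0,bowl=0,jar=0,cutter=.1,spatula=0)
for c in("scene","top"):
    f=robot.grab_frame(c); save(c+"0",f)
    print(c,ray(f,(280,210))[0])
    for n,z in Z.items():
        for r in robot.tip_of(n,f)[:2]: print(n,np.round(r["pixel"],1),round(r["p"],2),at_z(f,r["pixel"],z).round(4))
print(robot.read_tool_rot(),robot.read_wrist_force(),robot.read_clock())
E
```

```text
scene [1.31086053 0.4051067  0.88482837]
sample_port_pad [306.2 162.6] 0.61 [0.4955 0.0932 0.109 ]
fill_hatch_pad [258.9 146.5] 0.86 [ 0.4942 -0.0294  0.109 ]
melter [263.4 195.5] 0.56 [0.5386 0.0047 0.    ]
bowl [197.6 152.8] 0.76 [ 0.4763 -0.2233  0.    ]
jar [351.5 207.2] 0.94 [0.478  0.2109 0.    ]
spatula [254.4 246. ] 0.59 [ 0.6882  0.0588 -0.    ]
top [0.47531751 0.06240006 1.04386363]
sample_port_pad [269.2 286.4] 0.75 [0.4831 0.0927 0.109 ]
melter [300.4 265.4] 0.88 [0.5354 0.0186 0.    ]
bowl [399. 285.] 0.8 [ 0.4867 -0.2242  0.    ]
jar [223.8 284. ] 0.76 [0.4901 0.2087 0.    ]
cutter [348.9 236.2] 0.5 [ 0.5956 -0.0883  0.1   ]
spatula [281.5 203.2] 0.8 [0.6938 0.0653 0.    ]
[-0.42475039  1.98918843 -1.98936496] [ 1.00549928 -0.16438851 -0.05072039] 0.8
```

View pics/top0.png

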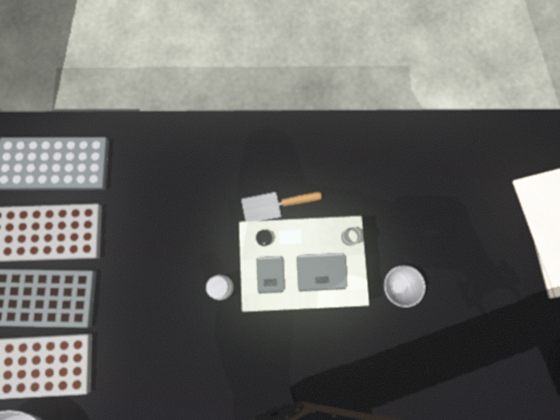

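View pics/scene0.png

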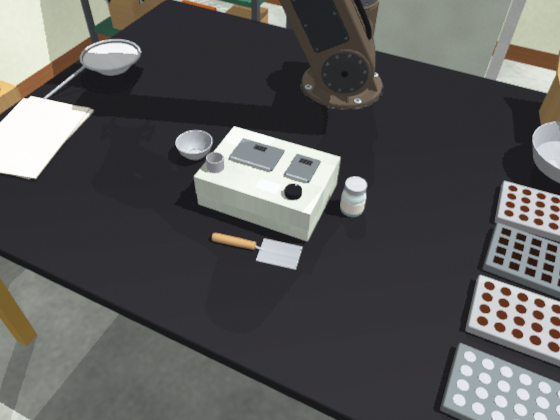

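Top view: narrow port at about (270,274) with its strip near (270,283), and the wide hatch's strip near (322,280). The scene view shows the port at (303,167). The two pad estimates differ by 12 mm in x, so I'll refine using the dark strips and the deck's outline.

```bash
python3 - <<'E'
from h import *
from scipy.optimize import least_squares
obs=[]
for c in("scene","top"):
    f=robot.grab_frame(c)
    for n,y in(("sample_port",.075),("fill_hatch",-.04)):
        o=robot.outline_of(n,f)
        if not o: print(c,n,"none"); continue
        m=o[0]["mask"].astype(np.uint8); b=o[0]["bbox"]
        g=f["img"].astype(int).sum(2)/3
        mm=cv2.erode(m,np.ones((3,3)))>0
        v=g[mm]; med=np.median(v); w=np.where(mm,np.clip(med-15-g,0,None),0)
        r,cc=np.nonzero(m); rr=np.indices(g.shape)
        pad=np.array([(rr[1]*w).sum(),(rr[0]*w).sum()])/w.sum()
        cen=np.array([cc.mean(),r.mean()])
        print(c,n,round(o[0]["p"],2),b,"pad",pad.round(1),at_z(f,pad,.109).round(4),"cen",cen.round(1),at_z(f,cen,.109).round(4),"npx",(w>0).sum(), "med",med,v.min())
    x,y,w,h=(255,130,90,65) if c=="scene" else (245,245,110,55)
    x,y=(220,130) if c=="scene" else (245,245)
    s=f["img"][y:y+70,x:x+130]; cv2.imwrite(f"pics/crop_{c}.png",cv2.resize(s,None,fx=6,fy=6,interpolation=2)[:,:,::-1])
E
python3 -c "
import cv2,numpy as np
a=cv2.imread('pics/crop_scene.png');b=cv2.imread('pics/crop_top.png')
cv2.imwrite('pics/crops.png',cv2.resize(np.vstack([a,b]),(546,588)))"
```

```text
scene sample_port 0.56 [287.5, 156.3, 30.7, 23.3] pad [305.4 161.3] [0.4923 0.0898 0.109 ] cen [302.2 167.4] [0.5146 0.0918 0.109 ] npx 78 med 144.33333333333334 51.333333333333336
scene fill_hatch 0.77 [227.8, 136.6, 54.5, 34.3] pad [259.9 147.8] [ 0.4974 -0.0251  0.109 ] cen [256.6 153.6] [ 0.5195 -0.0224  0.109 ] npx 72 med 144.33333333333334 50.666666666666664
top sample_port 0.93 [255.9, 252.3, 27.5, 44.7] pad [269.5 281.8] [0.4931 0.0921 0.109 ] cen [269.5 273.4] [0.5117 0.0921 0.109 ] npx 94 med 153.33333333333334 109.33333333333333
top fill_hatch 0.61 [292.2, 253.5, 52.4, 37.6] pad [322.1 279.5] [ 0.4979 -0.0246  0.109 ] cen [321.4 271.3] [ 0.5161 -0.0233  0.109 ] npx 104 med 153.0 109.0
```

View pics/crops.png

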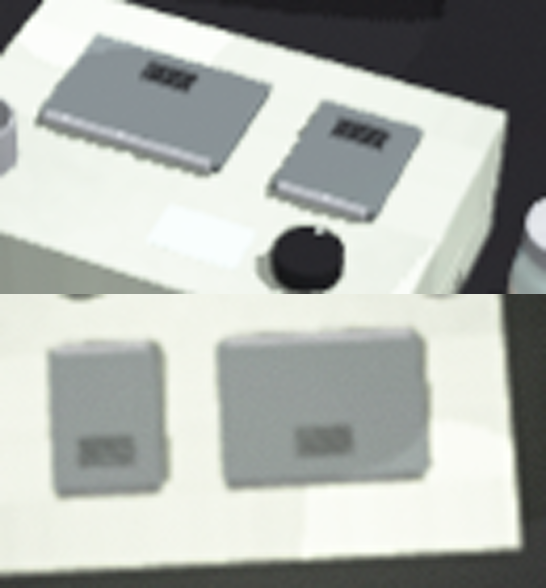

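The strips agree across both cameras to within 2 mm: pad at about (0.493, 0.091), melter yaw about +0.04. Next I'll shut the fingers, go up and over, and look from above the pad.

```bash
cat >> h.py <<'E'
from scipy.spatial.transform import Rotation as Rn
yaw=.042; P=np.array([.493,.091])
def down(s):
    return (Rn.from_euler('z',yaw+(0 if s>0 else np.pi))*Rn.from_euler('x',-90,degrees=True)).as_rotvec()
E
python3 - <<'E'
from h import *
robot.move_gripper(0.0)
p=robot.read_ee_pos(); robot.line_to([p[0],p[1],.30])
q0=np.array(robot.read_q()); best=None
for s in(1,-1):
    q=robot.inverse_kinematics([*P,.28],down(s)); print(s,q)
    if q is not None and (best is None or np.abs(q-q0).max()<best[0]): best=(np.abs(q-q0).max(),s)
s=best[1]; robot.move_ptp([*P,.28],down(s))
robot.line_to([*P,.135],rate=.1)
print(s,robot.read_ee_pos(),robot.read_wrist_force(),robot.read_gripper_width(),robot.read_clock())
f=robot.grab_frame("scene"); save("hover",f)
print(proj(f,[[*P,.135],[*P,.109]]))
i=f["img"][80:220,190:390]; cv2.imwrite("pics/hover_c.png",cv2.resize(i,None,fx=4,fy=4,interpolation=2)[:,:,::-1])
E
```

```text
1 [ 0.05069733  0.23418747  1.74140714  0.          1.16599805 -1.56209899]
-1 [ 5.06973332e-02  2.34187469e-01  1.74140714e+00 -4.44089210e-16
  1.16599805e+00  1.57949366e+00]
1 [0.49323012 0.09103272 0.13544487] [ 0.33137536 -0.16455059  0.37744072] -7.315201211209852e-05 6.775
[[306.41513232 153.00247277]
 [305.76648861 161.64930357]]
```

View pics/hover_c.png

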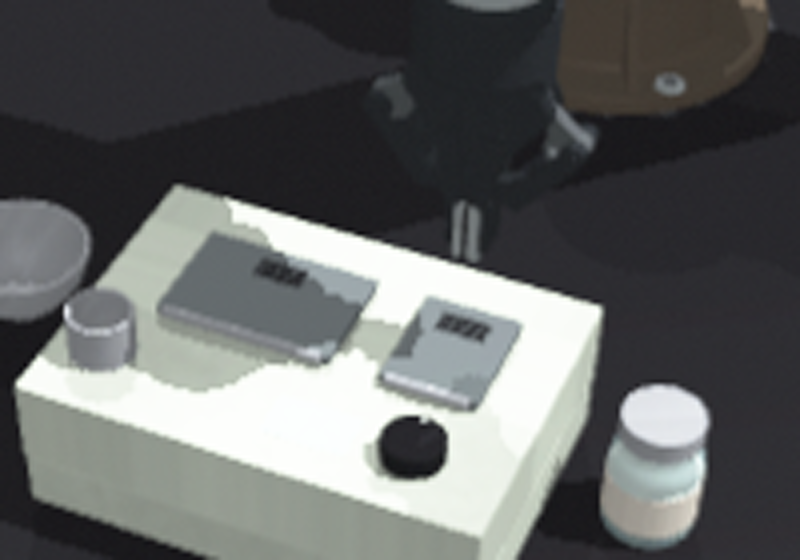

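The hover picture shows the port's strip at about (306,161). The visible fingertip ends near (306,145), about 7 px above the projected TCP at (306,153). I'll zoom in before pressing.

Run:
```python
from h import *
f=robot.grab_frame("scene"); t=robot.grab_frame("top")
print(robot.read_ee_pos(),proj(f,[[*P,.135]]),proj(t,[[*P,.135]]),robot.read_tool_rot())
a=f["img"][120:185,270:345]; b=t["img"][240:305,225:300]
a,b=[cv2.resize(np.clip((i.astype(float)/255)**.6*255,0,255).astype(np.uint8),None,fx=5,fy=5,interpolation=0) for i in(a,b)]
cv2.imwrite("pics/zoom.png",np.hstack([a,b])[:,:,::-1])
```

```text
[0.49313467 0.09100653 0.13535272] [[306.41513232 153.00247277]] [[269.6156872  281.63337831]] [-1.57051154 -0.03351457  0.03242827]
```

View pics/zoom.png

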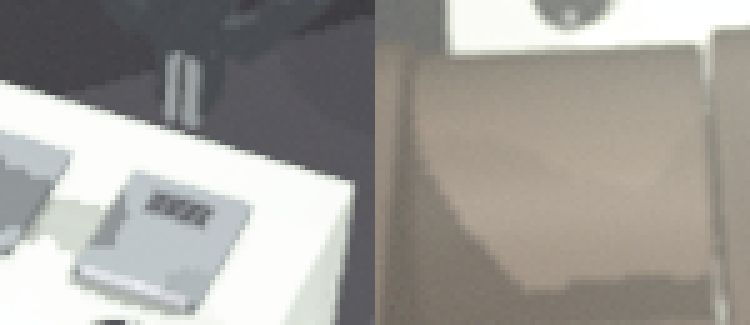

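The finger's visible end meets the white deck's edge, so its tip may just be lost against the white. I'll raise it over a dark background to test that.

Run:
```python
from h import *
robot.line_to([*P,.20],rate=.15)
f=robot.grab_frame("scene")
e=robot.read_ee_pos(); q=proj(f,[e,[e[0],e[1],e[2]+.019]]); print(e,q)
a=f["img"][90:170,260:350]
a=cv2.resize(np.clip((a.astype(float)/255)**.6*255,0,255).astype(np.uint8),None,fx=6,fy=6,interpolation=0).copy()
for u in q: cv2.drawMarker(a,tuple(int(v) for v in (u-[260,90]+.5)*6),(255,0,0),0,12)
cv2.imwrite("pics/zoom2.png",a[:,:,::-1])
```

```text
[0.49252745 0.09097125 0.19912623] [[308.18628472 130.27444736]
 [308.7175549  123.20355191]]
```

View pics/zoom2.png

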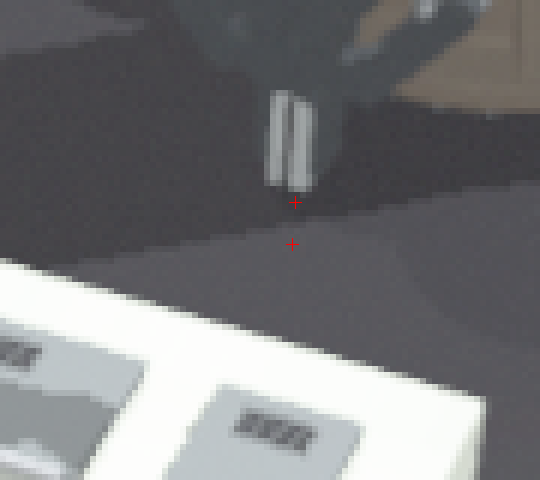

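The tip appears 8.5 px above its projection here too. It is either about 22 mm short along the tool or offset in x. A light contact probe will tell them apart: hatch at TCP 0.109, deck at 0.100, short finger at about 0.087. At under 4 N it stays well short of tripping the latch.

Run:
```python
from h import *
print(robot.read_gripper_width(),robot.read_clock())
robot.line_to([*P,.125],rate=.12)
f0=np.array(robot.read_wrist_force())
hit=robot.line_to([*P,.080],rate=.02,force_limit=2.5)
print(hit,robot.read_ee_pos(),np.array(robot.read_wrist_force())-f0,robot.read_clock())
f=robot.grab_frame("scene"); print(proj(f,[robot.read_ee_pos()]))
a=cv2.resize(f["img"][110:200,260:350],None,fx=6,fy=6,interpolation=0); cv2.imwrite("pics/touch.png",a[:,:,::-1])
```

```text
8.736595241842597e-05 7.5583
False [0.49301548 0.09101724 0.08005102] [ 0.94781207  0.95395308 -0.06556412] 10.7333
[[305.06405067 170.95379163]]
```

View pics/touch.png

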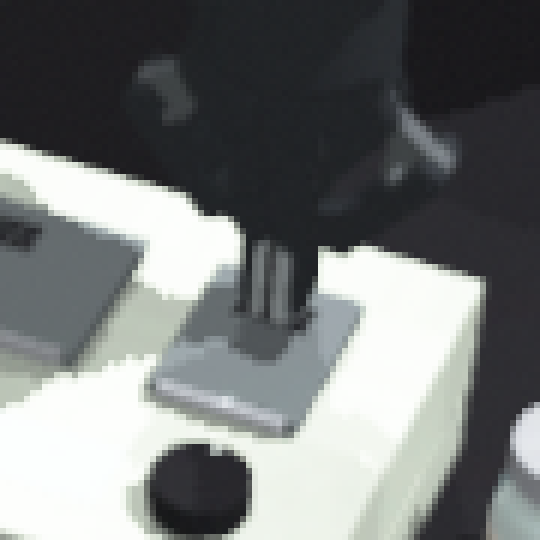

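There is no contact even at TCP z = 0.080. The picture shows the tips (crop about (270,320)) directly over the strip with its ends visible on both sides, and the hatch flat. So the fingers are about 29 mm shorter than stated, and x and y are right. I'll continue down to contact, press to the stop under a force limit, then lift straight up and draw back.

Run:
```python
from h import *
f0=np.array(robot.read_wrist_force())
hit=robot.line_to([*P,.066],rate=.012,force_limit=2.5)
z1=robot.read_ee_pos()[2]; print(hit,z1,np.array(robot.read_wrist_force())-f0,robot.read_clock())
if hit:
    hit2=robot.line_to([*P,z1-.012],rate=.01,force_limit=12)
    z2=robot.read_ee_pos()[2]; print(hit2,z2,(z1-z2)*1e3,np.array(robot.read_wrist_force())-f0,robot.read_clock())
    if hit2:
        robot.line_to([*P,.20],rate=.2)
        robot.line_to([.40,.08,.26],rate=.2)
f=robot.grab_frame("scene"); save("after",f); print(robot.read_clock(),robot.read_wrist_force())
cv2.imwrite("pics/after_c.png",cv2.resize(f["img"][80:260,170:390],None,fx=3,fy=3,interpolation=2)[:,:,::-1])
```

```text
True 0.07830914904543504 [0.96265423 0.11653349 3.99348907] 11.1917
True 0.07268895379904203 5.620195246393012 [-1.66210522 -0.31949253  9.91788994] 11.9
13.45 [-0.01102076  0.18174992 -0.47334918]
```

View pics/after_c.png

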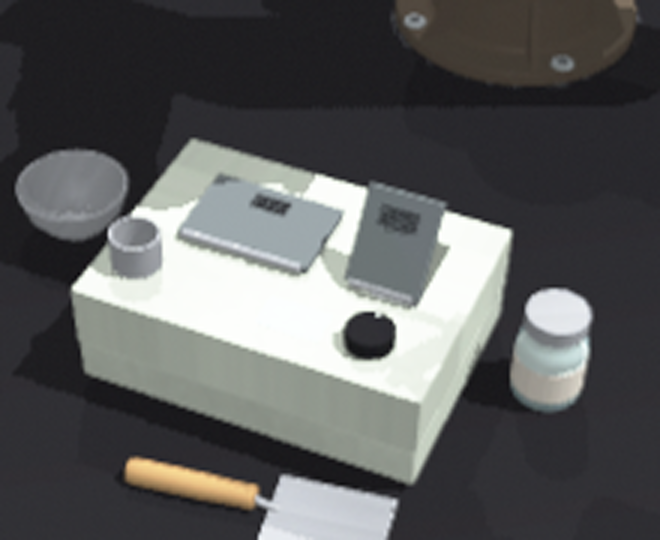

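The port popped up: its free edge is raised at about crop (405,195), the fill hatch is still flat, and the other items look untouched. Next I'll watch it for a couple of seconds.

Run:
```python
from h import *
for k in range(2):
    robot.sleep(1.3); f=robot.grab_frame("scene")
    for n in("sample_port_pad","fill_hatch_pad"):
        r=robot.tip_of(n,f); print(n,[(np.round(x["pixel"],1),round(x["p"],2)) for x in r[:1]])
# predicted pad pixel shut / fully open
h=np.array([.493,.091])+.055*np.array([np.cos(yaw),np.sin(yaw)])
for a in(0,.95): print(a,proj(f,[[h[0]-.055*np.cos(a),h[1],.109+.055*np.sin(a)]]))
save("final",f); print(robot.read_clock(),robot.read_wrist_force())
cv2.imwrite("pics/final_c.png",cv2.resize(f["img"][80:260,170:390],None,fx=3,fy=3,interpolation=2)[:,:,::-1])
```

```text
sample_port_pad [(array([302.5, 154.7]), 0.86)]
fill_hatch_pad []
sample_port_pad [(array([304.5, 154.4]), 0.91)]
fill_hatch_pad [(array([261.5, 147.3]), 0.93)]
0 [[306.69739439 161.94227938]]
0.95 [[303.64549924 152.9215107 ]]
16.35 [-0.31609537 -0.81400795 -0.61258129]
```

View pics/final_c.png

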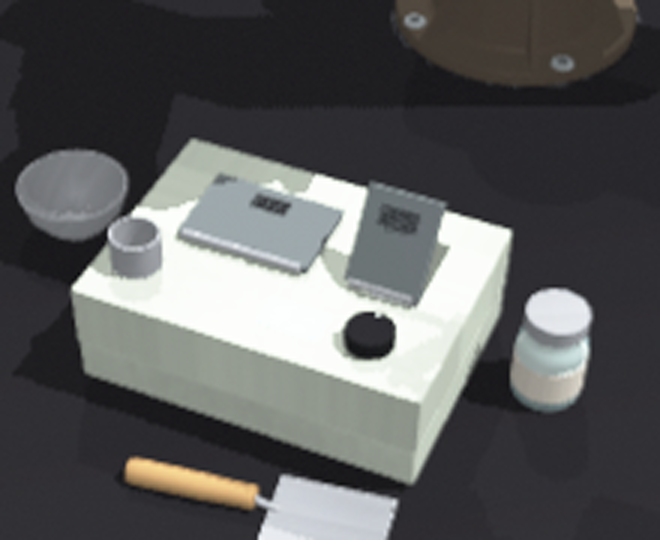

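The picture hasn't changed after 2.6 s: the port is fully open, the wide hatch is shut and the arm is clear.

```bash
python3 -c "
from station import robot
robot.finish_job()"
```

```text
the job is handed in; nothing more can be done
```

The sample port is open, and I handed the job in at about 16 s on the robot's clock. I pressed its pad once with the shut fingers, moving down 5.6 mm from first contact to the stop with about 10 N read there. I then lifted straight up and drew back.

**Last checks:** Over about 2.6 s of watching, the port stayed open. Its pad showed at pixel (304.5, 154.4), against a predicted (303.6, 152.9) fully open and (306.7, 161.9) shut. The fill hatch still looked shut, and the bowl, jar, ring and spatula looked unmoved. I judged those from the pictures only and did not measure them again.

**What disagreed or failed:**
- **Finger length:** The fingertips sat about 30 mm higher than the tool position implied, with contact at z = 0.078 instead of 0.109. I saw this in the pictures, confirmed it with a light probe that met nothing, and found the pad by force instead.
- **First pad estimate:** The networks' first pad positions differed by 12 mm in x between the two cameras. I used the middle of the dark strip instead, which agreed to about 2 mm.
- **Missed detection:** The network missed the fill hatch's pad in one of the two final pictures.

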